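Lock a tank-port ring with the pin spanner

TASK

Pick up the wide pin spanner with the blue handle, set both of its pins down into the two holes of the red locking ring until the spanner's crossbar lies flat on the ring, and only then turn the ring clockwise (seen from above) as far as its stop, where the two yellow marks meet. Let go with the spanner left standing upright in the locked ring.

Things in the scene. Friction and masses are not known exactly. Their poses are not given: they have to be found in the camera images.
- spanner_grip (a point): Centre of the wide pin spanner's blue handle block: 22 mm thick (x), 70 long (y), 30 high (z up). Loose, 0.25 kg, upright in the rack. Below: 18 mm stem, then steel crossbar 34 mm wide (x), 96 long (y), 14 thick, underside 57 mm below this point. Two pins under it, 38 mm either side along y, 14 mm long, 8 mm round, tapered to 4 mm at the tips. Same after half a turn.
- ring_face (a point): Centre of the red ring's top face, 56 mm above the table: ring 112 mm across, 20 thick, level, on a square blue block; frame turns with it, z up. Two holes on its y axis, 38 mm either side, 17 mm wide in the turning direction, 18 radially, 20 deep: the spanner turns about 7 degrees before the ring follows. Yellow mark on +x. A boss inside is 2 mm below the face. The black ring is not used.
- lock_ring (a joint): Angle of the red ring, rad: 0 = locked, at its hard stop, its yellow mark at the block's yellow mark; negative = that far still to turn. Grows clockwise seen from above. Starts between -1.1 and -0.8. Needs 0.15 N m to turn; stays where it is left.
- rack: Fixed wooden tool rack, 58 mm (x) by 304 mm (y), 26 mm high, origin under its centre. The spanner's crossbar lies along y on its two rails, the pins hang free in the 14 mm slot between: it lifts straight up. The blue spanner stands about 65 mm from the centre at one end, a shorter black-handled spanner with too narrow a pin spacing at the other.
Not all that is in view belongs to the job. What is shaped like the part that bears ring_face but pink is not meant. What is shaped like the part that bears spanner_grip but turquoise is not meant.

How it is judged:
By the outcome, as a careful person would: the job done as asked, in the order asked, and still so for the second after the job is handed in, with the robot touching nothing.
It also fails if it takes over 38 s, if anything falls off the work surface, if the arm or the gripper's body presses on something with over 40 N, if the wrist force passes 120 N, or if a joint passes its speed limit or range.

ROBOT

A 7-joint arm with a two-finger parallel gripper is mounted at the origin on the work surface. World frame = base frame: x ahead of the robot, y to its left, z up, the work surface at z = 0. Lengths are in m, angles in rad, forces in N, time in s.
With the tool pointing down it reaches from about 0.4 to 0.9 m from the base axis. Payload 5.6 kg.
Tool frame: the origin (TCP) lies midway between the tips of the shut fingers; the grasp point (between the pads) lies robot.grip_point_offset behind it (robot.grip_point_offset is the distance from the TCP to the grasp point, in m); z points along the fingers, y is the line along which they close (so a half turn about z gives the same grasp; the last joint's range is limited). The gripper opens to 92 mm and grips with 3 to 60 N. Pads are 20 mm wide; open, the fingers measure 128 mm over their backs; the gripper's body (75 mm by 189 mm) begins 69 mm behind the grasp point.
Start: joints at [1.064, 0.468, -0.012, 1.603, 0.006, 1.071, -0.056], TCP at [0.291, -0.581, 0.215] pointing down, gripper open.
Joint ranges: [-2.53, 2.53], [-0.31, 2.02], [-1.57, 1.55], [0.28, 2.44], [-1.29, 4.43], [0.15, 1.84], [-2.92, 2.92]. Speed limits (rad/s): [2.57, 2.57, 3.14, 3.14, 3.14, 3.14, 3.14].

INTERFACE

Orientations are given as a rotation vector (axis times angle).
In Python, from station import sensors, cams, order, nets, robot gives the robot as it stands.
- The arm moves only by the tool jog_arm, never from a script. Its argument "deltas" is a list of rows, each an object of numbers: "dx", "dy", "dz": the shift along the tool's x, y, z in cm; "rx", "ry", "rz": the turn, a rotation vector about the tool's x, y, z in degrees; "claw": the finger opening in cm, from 0 to 9.19. In form: [{"dx": .., "dy": .., "dz": .., "rx": .., "ry": .., "rz": .., "claw": ..}, ...]. A call has 1 to 12 rows; each row shifts and turns the commanded pose from where the row before left it, along the tool's axes as they then stand; what a row does not reach is not made up. A row lasts 1/12 s, in which the tool goes at most 41.7 mm and 7.16 degrees, less where a joint would pass 70% of its speed; a pose out of reach is approached as far as the arm can. A call is refused whole if a number of a shift passes 4.17 or a number of a turn 7.16, either way. A call with a gripper value outside its range is refused whole. The fingers move at their own pace and stop on an object; "force" is the grip in N (left out, the last holds). Time passes only in rows, so rows that do not move let the fingers close. It gives the time, the measured TCP pose, the force, the opening and the grip force at its end, in the units of the state.
- sensors.observe(): the state, without advancing time (a new reading comes with each control period).
- cams.grab_frame(name): name is "side" or "top"; returns (picture, depth): 480x640x3 uint8, red, green, blue; 480x640 float32, m along the optical axis (not along the pixel's ray), 0 where there is no reading.
- cams.calibration(name): a dict with "camera_matrix" (3x3 intrinsics, pixels), "extrinsics" (4x4, takes a point from camera to world coordinates). Camera axes: x right, y down, z forward; pixel columns grow to the right and rows downward; lengths in m; the calibration is good to about 2 mm. A picture is of the moment at which its call begins. calibration takes no time and is no camera call.
- order.sign_off(): hands the job in; it is judged then, once.
Trained networks look in the newest picture that a camera, given by its name, has taken for a name from the list of things; names that differ only in an ending like _2 or _b are one class to them, and where a whole thing is asked for, a point or a joint stands for the part that bears it (a point fixed in the world has none). Each returns a list of dicts, best first, with "conf" (0 to 1); they miss things now and then, are a little off and sometimes report something else, mostly with a low value. They report only what shows in the picture. A call takes as long as a camera call. They do not tell look-alikes from the thing itself.
- nets.recognise(camera, target): "location" ([x, y, z] in m, in the coordinates of the camera as it stood for that picture, good to about 4 mm: the middle of the surface that is visible of it).
The state is a dict: "clock": time; "joint_positions": joint angles; "qd": joint speeds; "tau": joint torques, N m; "position": TCP position; "tool_rot": TCP orientation; "ft_force": force on the tool from outside, world axes, zero at the start; "wrist_torque": the same for the moment, N m; "opening": finger opening in m; "grip_force": force on a finger pad.
Only numpy, scipy, OpenCV 4.12 (cv2) and the standard library are available. Lean on these libraries where they do the work, as an engineer would, in place of code of your own. Each camera call takes 0.05 s, during which the arm holds its last target. There are 200 camera calls.

## Working session

There is one attempt and no reset: what is moved stays moved. The work goes in short steps, Python scripts to look and compute and a tool call to move; the robot and the scene stay as the last step left them, time stands still between calls to the robot, and variables do not carry over. Pictures are saved under pics/ and viewed, at most 10 in all, crops included, and the job is handed in when it is done.

Besides the shell and the picture viewer there is one more tool, called as name([rows], argument=value, ...), one row to a line, values as JSON. jog_arm: Moves the arm, as the interface text tells. Its arguments: {"type":"object","properties":{"deltas":{"type":"array","items":{"type":"object","properties":{"dx":{"type":"number"},"dy":{"type":"number"},"dz":{"type":"number"},"rx":{"type":"number"},"ry":{"type":"number"},"rz":{"type":"number"},"claw":{"type":"number"}}}},"force":{"type":"number"}},"required":["deltas"]}

```bash
mkdir -p pics; ls; cat > h.py <<'E'
import numpy as np, cv2
from station import sensors, cams, order, nets, robot
from scipy.spatial.transform import Rotation as R
def cloud(n):
    im,d=cams.grab_frame(n); c=cams.calibration(n); K=np.array(c["camera_matrix"]);T=np.array(c["extrinsics"])
    v,u=np.mgrid[:480,:640]; p=np.stack([(u-K[0,2])/K[0,0]*d,(v-K[1,2])/K[1,1]*d,d],-1)@T[:3,:3].T+T[:3,3]
    p[d==0]=np.nan
    return im,p,K,T
def save(f,im): cv2.imwrite("pics/"+f,cv2.cvtColor(im,cv2.COLOR_RGB2BGR))
E
python3 - <<'E'
from h import *
for n in("top","side"):
    im,p,K,T=cloud(n); save(n+"0.png",im); np.savez(n+".npz",im=im,p=p,K=K,T=T); print(n,K[0],T.round(3).tolist())
    for t in("spanner_grip","ring_face","rack"):
        for r in nets.recognise(n,t): print(t,round(r["conf"],2),(T[:3,:3]@r["location"]+T[:3,3]).round(3))
s=sensors.observe(); print(s["clock"],s["position"],s["tool_rot"],R.from_rotvec(s["tool_rot"]).as_matrix().round(3).tolist(),s["opening"],robot.grip_point_offset)
E
```

```text
pics
top [532.2603185    0.         315.23273782] [[0.025, -0.979, 0.201, 0.216], [-1.0, -0.025, 0.004, -0.022], [0.001, -0.201, -0.98, 1.043], [0.0, 0.0, 0.0, 1.0]]
spanner_grip 0.71 [0.497 0.148 0.074]
spanner_grip 0.66 [0.403 0.135 0.024]
ring_face 0.93 [ 0.481 -0.317  0.057]
ring_face 0.83 [ 0.188 -0.29   0.054]
rack 0.78 [0.494 0.225 0.027]
side [553.37144504   0.         321.8469937 ] [[-0.879, -0.362, 0.311, 0.111], [-0.477, 0.655, -0.585, 0.577], [0.008, -0.663, -0.749, 0.826], [0.0, 0.0, 0.0, 1.0]]
spanner_grip 0.91 [0.492 0.16  0.042]
spanner_grip 0.75 [0.395 0.146 0.024]
ring_face 0.92 [ 0.483 -0.304  0.059]
ring_face 0.89 [ 0.185 -0.271  0.052]
rack 0.61 [0.49  0.259 0.027]
0.4 [ 0.29070754 -0.58127728  0.21446174] [-3.05732033e+00 -7.21837911e-01  1.19955832e-04] [[0.894, 0.447, -0.0], [0.447, -0.894, 0.0], [-0.0, -0.0, -1.0]] 0.09155278271772645 0.0187
```

View pics/top0.png

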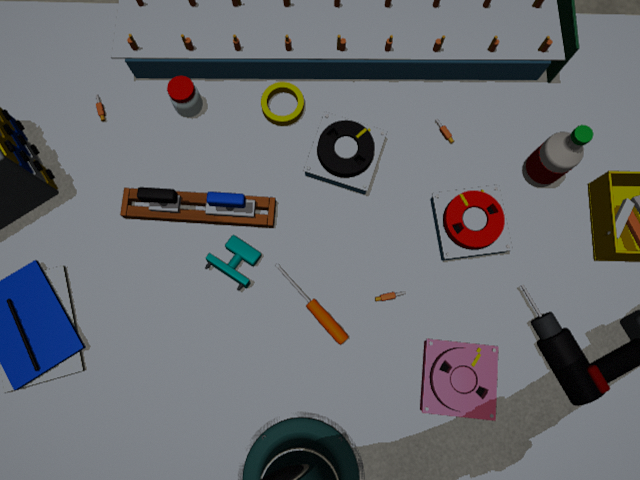

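View pics/side0.png

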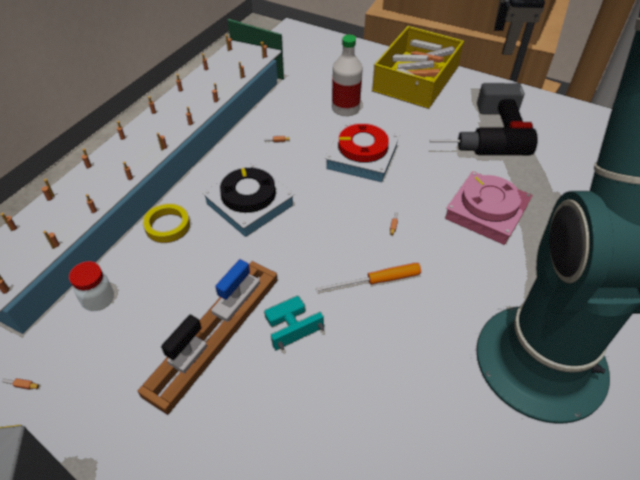

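The top view shows the blue spanner at about (227,203) and the red ring at (474,220), with its mark at (463,200). The turquoise and pink look-alikes lie apart from them. The side view agrees. Next I'll measure both from each camera.

```bash
python3 - <<'E'
from h import *
import cv2
boxes={"top":dict(sp=(170,260,180,240),rg=(425,515,180,262)),"side":dict(sp=(205,265,250,320),rg=(320,400,115,180))}
for n in boxes:
    z=np.load(n+".npz"); im,p=z["im"],z["p"]; hsv=cv2.cvtColor(im,cv2.COLOR_RGB2HSV).astype(int); H,S,V=hsv[...,0],hsv[...,1],hsv[...,2]
    def m(b,c):
        o=np.zeros(H.shape,bool);x0,x1,y0,y1=boxes[n][b];o[y0:y1,x0:x1]=c[y0:y1,x0:x1];return o
    blue=m("sp",(abs(H-112)<14)&(S>130)); q=p[blue];q=q[np.isfinite(q[:,0])]
    zt=np.percentile(q[:,2],90); print(n,"blue",len(q),"z pct",np.percentile(q[:,2],[5,50,90,98]).round(4))
    t=q[q[:,2]>zt-.006]; r=cv2.minAreaRect((t[:,:2]*1000).astype(np.float32)); print(" top mean",t.mean(0).round(4),"rect mm",r)
    red=m("rg",((H<8)|(H>172))&(S>150)&(V>80)); q=p[red];q=q[np.isfinite(q[:,0])]; 
    t=q[abs(q[:,2]-np.median(q[:,2]))<.006]; print(" red z",np.median(q[:,2]).round(4),len(t))
    c,rad=cv2.minEnclosingCircle((t[:,:2]*1000).astype(np.float32)); print(" circle",c,rad)
    c=np.array(c)/1000
    yel=m("rg",(abs(H-27)<7)&(S>130)&(V>100)); q=p[yel]; k=np.isfinite(q[:,0]); q=q[k]
    for a in q[:: max(1,len(q)//25)]: print("  y",(a*1000).round(0), "ang",np.degrees(np.arctan2(a[1]-c[1],a[0]-c[0])).round(0),"r",(1000*np.hypot(*(a[:2]-c))).round(0))
    # holes: dark or deep pixels within radius 28..48
    rr=np.hypot(p[...,0]-c[0],p[...,1]-c[1]); hole=(rr>.024)&(rr<.052)&~red&~yel; q=p[m("rg",hole&(V<110))]
    an=np.degrees(np.arctan2(q[:,1]-c[1],q[:,0]-c[0])); print(" holes hist",[(int(a),int(((an>=a)&(an<a+10)).sum())) for a in range(-180,180,10) if ((an>=a)&(an<a+10)).sum()])
z=np.load("top.npz")["im"];a=cv2.resize(z[175:265,425:520],None,fx=6,fy=6,interpolation=2);save("ringcrop.png",a)
E
```

```text
top blue 514 z pct [0.0772 0.0972 0.1001 0.1014]
 top mean [0.5023 0.1513 0.098 ] rect mm ((504.2279052734375, 181.60482788085938), (131.1890411376953, 20.5599308013916), 87.08342742919922)
 red z 0.0567 1831
 circle (486.9175720214844, -321.36212158203125) 56.244380950927734
  y [ 549. -343.   38.] ang -19.0 r 66.0
  y [ 549. -347.   31.] ang -23.0 r 68.0
  y [ 533. -294.   58.] ang 30.0 r 54.0
  y [ 534. -296.   58.] ang 28.0 r 53.0
  y [ 534. -298.   57.] ang 26.0 r 52.0
  y [ 531. -294.   58.] ang 32.0 r 52.0
  y [ 532. -296.   57.] ang 29.0 r 51.0
  y [ 530. -297.   62.] ang 29.0 r 50.0
  y [ 529. -296.   59.] ang 31.0 r 49.0
  y [ 529. -298.   59.] ang 29.0 r 49.0
  y [ 529. -300.   59.] ang 27.0 r 48.0
  y [ 528. -296.   56.] ang 31.0 r 48.0
  y [ 527. -297.   60.] ang 31.0 r 47.0
  y [ 528. -300.   58.] ang 28.0 r 46.0
  y [ 528. -302.   56.] ang 25.0 r 45.0
  y [ 526. -298.   57.] ang 31.0 r 45.0
  y [ 525. -300.   58.] ang 29.0 r 44.0
  y [ 526. -302.   58.] ang 27.0 r 43.0
  y [ 524. -298.   57.] ang 32.0 r 44.0
  y [ 523. -299.   60.] ang 31.0 r 42.0
  y [ 524. -302.   56
[... 1102 characters left out ...]
009 0.1575 0.0976] rect mm ((501.5999755859375, 155.77305603027344), (68.65021514892578, 20.330163955688477), 88.55628204345703)
 red z 0.0551 953
 circle (486.2996520996094, -315.1329345703125) 58.24354553222656
  y [ 533. -298.   53.] ang 20.0 r 50.0
  y [ 530. -298.   54.] ang 21.0 r 47.0
  y [ 527. -296.   57.] ang 25.0 r 45.0
  y [ 526. -299.   56.] ang 23.0 r 43.0
  y [ 523. -297.   58.] ang 27.0 r 41.0
  y [ 522. -301.   56.] ang 22.0 r 38.0
  y [ 518. -298.   59.] ang 28.0 r 36.0
  y [ 517. -300.   59.] ang 27.0 r 34.0
  y [ 516. -303.   56.] ang 22.0 r 32.0
  y [ 514. -305.   56.] ang 20.0 r 30.0
 holes hist [(50, 2), (60, 2), (70, 1), (80, 1), (90, 1), (100, 2), (130, 1), (150, 1)]
```

View pics/ringcrop.png

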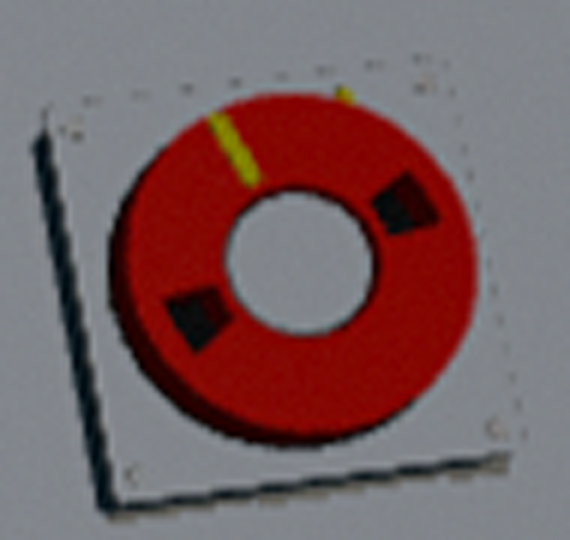

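The crop shows the ring's mark at about (235,150), the block's mark at (345,95), and the holes at (200,318) and (405,205). The turn is about 50°, clockwise. The two cameras differ by about 6 mm in y, so I'll repeat the measurement with ray-plane intersection on the rims.

```bash
cat >> h.py <<'E'
def onplane(uv,K,T,z):
    uv=np.atleast_2d(uv).astype(float); r=np.c_[(uv-K[:2,2])/[K[0,0],K[1,1]],np.ones(len(uv))]@T[:3,:3].T
    return (T[:3,3]+r*((z-T[2,3])/r[:,2])[:,None])[:,:2]
def ringpose(im,K,T,box,z=.056):
    x0,x1,y0,y1=box; hsv=cv2.cvtColor(im,cv2.COLOR_RGB2HSV).astype(int);H,S,V=hsv[...,0],hsv[...,1],hsv[...,2]
    red=((H<8)|(H>172))&(S>150); b=V[red][:]; sub=np.zeros_like(red); sub[y0:y1,x0:x1]=True; red&=sub
    thr=.7*np.median(V[red]); br=(red&(V>thr)).astype(np.uint8)
    cs,h=cv2.findContours(br,cv2.RETR_CCOMP,cv2.CHAIN_APPROX_NONE); out=[]
    for i,c in enumerate(cs):
        if h[0][i][3]>=0 and cv2.contourArea(c)>8:
            mk=np.zeros(red.shape,np.uint8); cv2.drawContours(mk,[c],-1,1,-1); mk&=1-br; v,u=np.nonzero(mk)
            out.append((len(u),onplane([[u.mean(),v.mean()]],K,T,z)[0].round(4)))
    o=max(cs,key=cv2.contourArea)[:,0]; xy=onplane(o,K,T,z); return out,xy
E
python3 - <<'E'
from h import *
boxes={"top":((170,260,180,240),(425,515,180,262)),"side":((205,265,250,320),(320,400,115,180))}
for n in boxes:
    z=np.load(n+".npz"); im,K,T=z["im"],z["K"],z["T"]
    out,xy=ringpose(im,K,T,boxes[n][1]); print(n,out)
    # outer fit using far-side contour only
    c=xy.mean(0); d=c-T[:2,3]; d/=np.linalg.norm(d); q=xy[(xy-c)@d>.0]
    from scipy.optimize import least_squares
    f=least_squares(lambda s:np.hypot(*(q-s).T)-.056,c,loss="soft_l1",f_scale=.001); print(" outer far fit",f.x.round(4),np.std(f.fun).round(4))
    hsv=cv2.cvtColor(im,cv2.COLOR_RGB2HSV).astype(int); x0,x1,y0,y1=boxes[n][0]
    b=np.zeros((480,640),np.uint8); b[y0:y1,x0:x1]=((abs(hsv[...,0]-112)<14)&(hsv[...,1]>130)&(hsv[...,2]>60))[y0:y1,x0:x1]
    _,lab,st,ce=cv2.connectedComponentsWithStats(b); i=1+st[1:,4].argmax(); v,u=np.nonzero(lab==i); V=hsv[v,u,2]; print(" V pct",np.percentile(V,[5,25,50,75,95]))
    for nm,s in(("all",V>0),("bright",V>.8*np.percentile(V,95))):
        r=cv2.minAreaRect((onplane(np.c_[u,v][s],K,T,.098)*1000).astype(np.float32)); print(" handle",nm,s.sum(),r)
E
```

```text
top [(84, array([ 0.4678, -0.2885])), (522, array([ 0.4868, -0.322 ])), (80, array([ 0.5058, -0.3553]))]
 outer far fit [ 0.4844 -0.321 ] 0.0076
 V pct [ 79.65 124.   135.   139.   144.  ]
 handle all 394 ((502.1409912109375, 151.5885009765625), (68.16707611083984, 20.55925941467285), 87.50457000732422)
 handle bright 325 ((503.18365478515625, 152.13418579101562), (65.29705047607422, 18.268735885620117), 87.50289916992188)
side [(28, array([ 0.4672, -0.2856])), (22, array([ 0.5051, -0.3529]))]
 outer far fit [ 0.4823 -0.3128] 0.0122
 V pct [ 68.  78. 149. 166. 167.]
 handle all 647 ((495.54522705078125, 161.64744567871094), (76.4403305053711, 30.940237045288086), 87.9896240234375)
 handle bright 353 ((501.69140625, 156.31378173828125), (66.14938354492188, 18.150129318237305), 87.60259246826172)
```

Ring centre is about (0.4865, -0.3205) with yaw 29.6°. Handle centre is about (0.5025, 0.154), yaw −2.5°, top at 0.098, which matches the expected heights. I'll rotate the tool by −60.9° and then travel over the rack.

jog_arm([
  {"rz": -6.77},
  {"rz": -6.77},
  {"rz": -6.77},
  {"rz": -6.77},
  {"rz": -6.77},
  {"rz": -6.77},
  {"rz": -6.77},
  {"rz": -6.77},
  {"rz": -6.77},
  {"dx": 3.9, "dy": 0.94},
  {"dx": 3.9, "dy": 0.94},
  {"dx": 3.9, "dy": 0.94},
])

```text
invalid input
```

jog_arm([
  {"dx": 3.9, "dy": 0.94},
  {"dx": 3.9, "dy": 0.94},
  {"dx": 3.9, "dy": 0.94},
  {"dx": 3.9, "dy": 0.94},
  {"dx": 3.9, "dy": 0.94},
  {"dx": 3.9, "dy": 0.94},
  {"dx": 3.9, "dy": 0.94},
  {"dx": 3.9, "dy": 0.94},
  {"dx": 3.9, "dy": 0.94},
  {"dx": 3.9, "dy": 0.94},
  {"dx": 3.9, "dy": 0.94},
  {"dx": 3.9, "dy": 0.94},
])

```text
invalid input
```

jog_arm([
  {"dx": 3.9, "dy": 0.94},
  {"dx": 3.9, "dy": 0.94},
  {"dx": 3.9, "dy": 0.94},
  {"dx": 3.9, "dy": 0.94},
  {},
  {},
])

```text
invalid input
```

jog_arm([
  {"dx": 0, "dy": 0, "dz": 0, "rx": 0, "ry": 0, "rz": -6.77, "claw": 9.0},
])

```text
clock: 0.48
position: [0.2908, -0.5813, 0.2145]
tool_rot: [3.009, 0.902, -0.001]
ft_force: [0.5, -0.0, -0.7]
opening: 0.09
grip_force: 0.0
```

jog_arm([
  {"dx": 0, "dy": 0, "dz": 0, "rx": 0, "ry": 0, "rz": -6.77, "claw": 9},
  {"dx": 0, "dy": 0, "dz": 0, "rx": 0, "ry": 0, "rz": -6.77, "claw": 9},
  {"dx": 0, "dy": 0, "dz": 0, "rx": 0, "ry": 0, "rz": -6.77, "claw": 9},
  {"dx": 0, "dy": 0, "dz": 0, "rx": 0, "ry": 0, "rz": -6.77, "claw": 9},
  {"dx": 0, "dy": 0, "dz": 0, "rx": 0, "ry": 0, "rz": -6.77, "claw": 9},
  {"dx": 0, "dy": 0, "dz": 0, "rx": 0, "ry": 0, "rz": -6.77, "claw": 9},
  {"dx": 0, "dy": 0, "dz": 0, "rx": 0, "ry": 0, "rz": -6.77, "claw": 9},
  {"dx": 0, "dy": 0, "dz": 0, "rx": 0, "ry": 0, "rz": -6.77, "claw": 9},
  {"dx": 3.9, "dy": 0.94, "dz": 0, "rx": 0, "ry": 0, "rz": 0, "claw": 9},
  {"dx": 3.9, "dy": 0.94, "dz": 0, "rx": 0, "ry": 0, "rz": 0, "claw": 9},
  {"dx": 3.9, "dy": 0.94, "dz": 0, "rx": 0, "ry": 0, "rz": 0, "claw": 9},
  {"dx": 3.9, "dy": 0.94, "dz": 0, "rx": 0, "ry": 0, "rz": 0, "claw": 9},
])

```text
clock: 1.48
position: [0.3352, -0.4255, 0.2145]
tool_rot: [2.27, 2.172, 0.0]
ft_force: [1.5, 0.3, 0.8]
opening: 0.0898
grip_force: 0.0
```

jog_arm([
  {"dx": 3.9, "dy": 0.94, "dz": 0, "rx": 0, "ry": 0, "rz": 0, "claw": 9},
  {"dx": 3.9, "dy": 0.94, "dz": 0, "rx": 0, "ry": 0, "rz": 0, "claw": 9},
  {"dx": 3.9, "dy": 0.94, "dz": 0, "rx": 0, "ry": 0, "rz": 0, "claw": 9},
  {"dx": 3.9, "dy": 0.94, "dz": 0, "rx": 0, "ry": 0, "rz": 0, "claw": 9},
  {"dx": 3.9, "dy": 0.94, "dz": 0, "rx": 0, "ry": 0, "rz": 0, "claw": 9},
  {"dx": 3.9, "dy": 0.94, "dz": 0, "rx": 0, "ry": 0, "rz": 0, "claw": 9},
  {"dx": 3.9, "dy": 0.94, "dz": 0, "rx": 0, "ry": 0, "rz": 0, "claw": 9},
  {"dx": 3.9, "dy": 0.94, "dz": 0, "rx": 0, "ry": 0, "rz": 0, "claw": 9},
  {"dx": 3.9, "dy": 0.94, "dz": 0, "rx": 0, "ry": 0, "rz": 0, "claw": 9},
  {"dx": 3.9, "dy": 0.94, "dz": 0, "rx": 0, "ry": 0, "rz": 0, "claw": 9},
  {"dx": 3.9, "dy": 0.94, "dz": 0, "rx": 0, "ry": 0, "rz": 0, "claw": 9},
  {"dx": 3.9, "dy": 0.94, "dz": 0, "rx": 0, "ry": 0, "rz": 0, "claw": 9},
])

```text
clock: 2.48
position: [0.4685, 0.0372, 0.215]
tool_rot: [2.269, 2.171, 0.001]
ft_force: [0.1, -0.5, -0.2]
opening: 0.0904
grip_force: 0.0
```

jog_arm([
  {"dx": 3.9, "dy": 0.94, "dz": 0, "rx": 0, "ry": 0, "rz": 0, "claw": 9},
  {"dx": 3.9, "dy": 0.94, "dz": 0, "rx": 0, "ry": 0, "rz": 0, "claw": 9},
  {"dx": 3.9, "dy": 0.94, "dz": 0, "rx": 0, "ry": 0, "rz": 0, "claw": 9},
  {"dx": 0, "dy": 0, "dz": 0, "rx": 0, "ry": 0, "rz": 0, "claw": 9},
  {"dx": 0, "dy": 0, "dz": 0, "rx": 0, "ry": 0, "rz": 0, "claw": 9},
])

```text
clock: 2.9
position: [0.5012, 0.1538, 0.2145]
tool_rot: [-2.263, -2.177, -0.001]
ft_force: [0.9, 0.2, 0.4]
opening: 0.0898
grip_force: 0.0
```

jog_arm([
  {"dx": 0, "dy": 0.1, "dz": 3, "rx": 0, "ry": 0, "rz": 0, "claw": 9},
  {"dx": 0, "dy": 0, "dz": 3, "rx": 0, "ry": 0, "rz": 0, "claw": 9},
  {"dx": 0, "dy": 0, "dz": 3, "rx": 0, "ry": 0, "rz": 0, "claw": 9},
  {"dx": 0, "dy": 0, "dz": 3, "rx": 0, "ry": 0, "rz": 0, "claw": 9},
  {"dx": 0, "dy": 0, "dz": 2, "rx": 0, "ry": 0, "rz": 0, "claw": 9},
  {"dx": 0, "dy": 0, "dz": 1, "rx": 0, "ry": 0, "rz": 0, "claw": 9},
  {"dx": 0, "dy": 0, "dz": 0, "rx": 0, "ry": 0, "rz": 0, "claw": 9},
])

```text
clock: 3.48
position: [0.5012, 0.149, 0.0627]
tool_rot: [-2.27, -2.169, 0.006]
ft_force: [0.2, -0.2, 0.3]
opening: 0.0902
grip_force: 0.0
```

jog_arm([
  {"dx": 0, "dy": 0, "dz": 0, "rx": 0, "ry": 0, "rz": 0, "claw": 0},
  {"dx": 0, "dy": 0, "dz": 0, "rx": 0, "ry": 0, "rz": 0, "claw": 0},
  {"dx": 0, "dy": 0, "dz": 0, "rx": 0, "ry": 0, "rz": 0, "claw": 0},
  {"dx": 0, "dy": 0, "dz": 0, "rx": 0, "ry": 0, "rz": 0, "claw": 0},
  {"dx": 0, "dy": 0, "dz": 0, "rx": 0, "ry": 0, "rz": 0, "claw": 0},
  {"dx": 0, "dy": 0, "dz": 0, "rx": 0, "ry": 0, "rz": 0, "claw": 0},
  {"dx": 0, "dy": 0, "dz": 0, "rx": 0, "ry": 0, "rz": 0, "claw": 0},
  {"dx": 0, "dy": 0, "dz": 0, "rx": 0, "ry": 0, "rz": 0, "claw": 0},
], force=40)

```text
clock: 4.15
position: [0.5026, 0.1511, 0.0647]
tool_rot: [2.269, 2.172, 0.0]
ft_force: [0.0, -0.3, 0.2]
opening: 0.0388
grip_force: 0.0
```

jog_arm([
  {"dx": 0, "dy": 0, "dz": 0, "rx": 0, "ry": 0, "rz": 0, "claw": 0},
  {"dx": 0, "dy": 0, "dz": 0, "rx": 0, "ry": 0, "rz": 0, "claw": 0},
  {"dx": 0, "dy": 0, "dz": 0, "rx": 0, "ry": 0, "rz": 0, "claw": 0},
  {"dx": 0, "dy": 0, "dz": 0, "rx": 0, "ry": 0, "rz": 0, "claw": 0},
  {"dx": 0, "dy": 0, "dz": 0, "rx": 0, "ry": 0, "rz": 0, "claw": 0},
], force=40)

```text
clock: 4.57
position: [0.5025, 0.1511, 0.0645]
tool_rot: [-2.269, -2.173, 0.0]
ft_force: [-0.3, 0.6, -0.0]
opening: 0.0217
grip_force: 40.0
```

jog_arm([
  {"dx": 0, "dy": 0, "dz": -1, "rx": 0, "ry": 0, "rz": 0, "claw": 0},
  {"dx": 0, "dy": 0, "dz": -2, "rx": 0, "ry": 0, "rz": 0, "claw": 0},
  {"dx": 0, "dy": 0, "dz": -3, "rx": 0, "ry": 0, "rz": 0, "claw": 0},
  {"dx": 0, "dy": 0, "dz": -3, "rx": 0, "ry": 0, "rz": 0, "claw": 0},
  {"dx": -3, "dy": 0, "dz": -2, "rx": 0, "ry": 0, "rz": -3, "claw": 0},
  {"dx": -3.9, "dy": 0, "dz": 0, "rx": 0, "ry": 0, "rz": -5, "claw": 0},
  {"dx": -3.9, "dy": 0, "dz": 0, "rx": 0, "ry": 0, "rz": -5, "claw": 0},
  {"dx": -3.9, "dy": 0, "dz": 0, "rx": 0, "ry": 0, "rz": -5, "claw": 0},
  {"dx": -3.9, "dy": 0, "dz": 0, "rx": 0, "ry": 0, "rz": -5, "claw": 0},
  {"dx": -3.9, "dy": 0, "dz": 0, "rx": 0, "ry": 0, "rz": -5, "claw": 0},
  {"dx": -3.9, "dy": 0, "dz": 0, "rx": 0, "ry": 0, "rz": -4.1, "claw": 0},
  {"dx": 0, "dy": 0, "dz": 0, "rx": 0, "ry": 0, "rz": 0, "claw": 0},
])

```text
clock: 5.57
position: [0.555, -0.1143, 0.1744]
tool_rot: [1.591, 2.705, -0.004]
ft_force: [0.3, -0.3, -2.8]
opening: 0.0214
grip_force: 40.0
```

jog_arm([
  {"dx": -2.45, "dy": -2.68, "dz": 0, "rx": 0, "ry": 0, "rz": 0, "claw": 0},
  {"dx": -2.45, "dy": -2.68, "dz": 0, "rx": 0, "ry": 0, "rz": 0, "claw": 0},
  {"dx": -2.45, "dy": -2.68, "dz": 0, "rx": 0, "ry": 0, "rz": 0, "claw": 0},
  {"dx": -2.45, "dy": -2.68, "dz": 0, "rx": 0, "ry": 0, "rz": 0, "claw": 0},
  {"dx": -2.45, "dy": -2.68, "dz": 0, "rx": 0, "ry": 0, "rz": 0, "claw": 0},
  {"dx": -2.45, "dy": -2.68, "dz": 0, "rx": 0, "ry": 0, "rz": 0, "claw": 0},
  {"dx": 0, "dy": 0, "dz": 0, "rx": 0, "ry": 0, "rz": 0, "claw": 0},
  {"dx": 0, "dy": 0, "dz": 0, "rx": 0, "ry": 0, "rz": 0, "claw": 0},
  {"dx": 0, "dy": 0, "dz": 0, "rx": 0, "ry": 0, "rz": 0, "claw": 0},
  {"dx": 0, "dy": 0, "dz": 0, "rx": 0, "ry": 0, "rz": 0, "claw": 0},
])

```text
clock: 6.4
position: [0.4867, -0.3097, 0.1748]
tool_rot: [-1.577, -2.717, -0.001]
ft_force: [-0.0, 0.6, -2.9]
opening: 0.0215
grip_force: 40.0
```

```bash
python3 - <<'E'
from h import *
s=sensors.observe(); print(s["clock"],s["position"].round(4) if hasattr(s["position"],"round") else s["position"],R.from_rotvec(s["tool_rot"]).as_matrix().round(4).tolist())
ims=[]
for n in("top","side"):
    im,p,K,T=cloud(n); np.savez(n+"1.npz",im=im,p=p,K=K,T=T)
    c=np.linalg.inv(T)@np.r_[.4865,-.3205,.11,1]; u,v=(K@c[:3]/c[2])[:2]; u,v=int(u),int(v); print(n,u,v)
    a=im[max(0,v-65):v+65,max(0,u-50):u+50]; ims.append(cv2.resize(a,(400,520),interpolation=2)); print(a.shape)
save("hold.png",np.hstack(ims))
E
```

```text
6.4 [ 0.4867 -0.3097  0.1748] [[-0.496, 0.8683, 0.0003], [0.8683, 0.496, 0.0008], [0.0006, 0.0007, -1.0]]
top 482 210
(130, 100, 3)
side 365 117
(130, 100, 3)
```

View pics/hold.png

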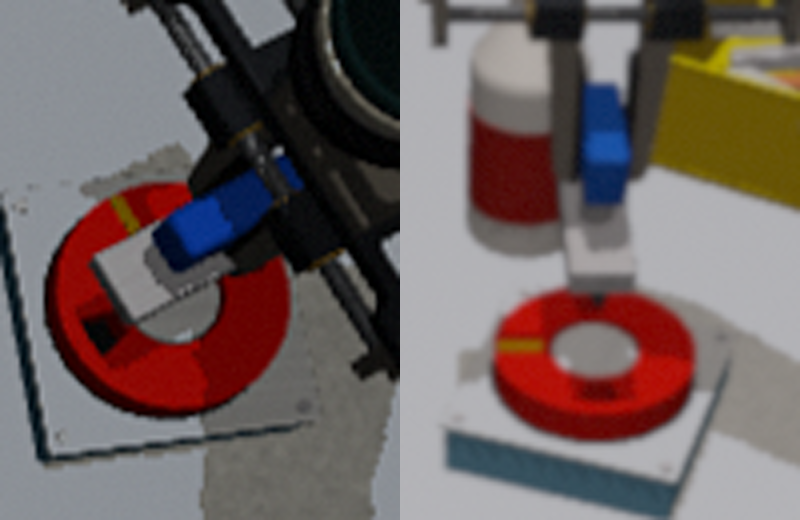

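The left (top) crop shows the crossbar's near end edge from about (95,262) to (133,318) and the handle held squarely. The right (side) crop shows the pins hanging above the ring, with the end face's top edge centred at about (600,263) and its bottom edge at (603,288). I'll calculate how far the spanner sits off the TCP along its length.

```bash
python3 - <<'E'
from h import *
s=sensors.observe(); P=s["position"][:2]; M=R.from_rotvec(s["tool_rot"]).as_matrix(); x=M[:2,0];y=M[:2,1]
for n,uv,z in(("top",(460.5,217.5),.150),("side",(365,117.75),.150),("side",(365.75,124),.136)):
    d=np.load(n+"1.npz"); q=onplane([uv],d["K"],d["T"],z)[0]; print(n,q.round(4),"along",((q-P)@x).round(4),"across",((q-P)@y).round(4))
for n in("top","side"):
    d=np.load(n+"1.npz"); im=d["im"];p=d["p"]; hsv=cv2.cvtColor(im,cv2.COLOR_RGB2HSV).astype(int)
    b=(abs(hsv[...,0]-112)<14)&(hsv[...,1]>130)&(hsv[...,2]>60)&(np.hypot(p[...,0]-P[0],p[...,1]-P[1])<.07)&(p[...,2]>.15)
    q=p[b]; print(n,"blue cloud along",np.percentile((q[:,:2]-P)@x,[1,50,97,99]).round(4),"across",np.percentile((q[:,:2]-P)@y,[2,50,98]).round(4),"z",np.percentile(q[:,2],[2,98]).round(4))
    v,u=np.nonzero(b); e=(onplane(np.c_[u,v],d["K"],d["T"],.2085)-P)@x; print("  blue end @top plane",np.percentile(e,[98,100]).round(4))
    w=(hsv[...,1]<60)&(p[...,2]>.128)&(p[...,2]<.158)&(np.hypot(p[...,0]-P[0],p[...,1]-P[1])<.07); q=p[w]; print("  bar along",np.percentile((q[:,:2]-P)@x,[2,97,99,100]).round(4),"across",np.percentile((q[:,:2]-P)@y,[2,98]).round(4))
    sub=dict(top=(425,515,165,262),side=(320,420,115,180))[n]; print("  ring",ringpose(im,d["K"],d["T"],sub)[0])
s=sensors.observe();print(s["clock"],s["position"])
E
```

```text
top [ 0.4613 -0.2684] along 0.0486 across -0.0015
side [ 0.4657 -0.2704] along 0.0446 across 0.0013
side [ 0.4627 -0.2699] along 0.0466 across -0.001
top blue cloud along [-0.0194  0.0154  0.0344  0.0352] across [-0.0097  0.      0.0094] z [0.2053 0.2119]
  blue end @top plane [0.0355 0.0368]
  bar along [0.0003 0.0484 0.0486 0.0493] across [-0.0164  0.0159]
  ring []
side blue cloud along [-0.0241  0.0262  0.0392  0.0401] across [-0.0115  0.0018  0.0119] z [0.183 0.21 ]
  blue end @top plane [0.0744 0.0745]
  bar along [-0.0201  0.0517  0.0523  0.0534] across [-0.0142  0.0189]
  ring [(11, array([ 0.467 , -0.2864])), (262, array([ 0.4852, -0.3166]))]
6.5 [ 0.48673124 -0.30980313  0.17477932]
```

jog_arm([
  {"dx": -1.11, "dy": -0.56, "dz": 0, "rx": 0, "ry": 0, "rz": 0, "claw": 0},
  {"dx": 0, "dy": 0, "dz": 1.5, "rx": 0, "ry": 0, "rz": 0, "claw": 0},
  {"dx": 0, "dy": 0, "dz": 2, "rx": 0, "ry": 0, "rz": 0, "claw": 0},
  {"dx": 0, "dy": 0, "dz": 1.6, "rx": 0, "ry": 0, "rz": 0, "claw": 0},
  {"dx": 0, "dy": 0, "dz": 0.9, "rx": 0, "ry": 0, "rz": 0, "claw": 0},
  {"dx": 0, "dy": 0, "dz": 0, "rx": 0, "ry": 0, "rz": 0, "claw": 0},
  {"dx": 0, "dy": 0, "dz": 0, "rx": 0, "ry": 0, "rz": 0, "claw": 0},
  {"dx": 0, "dy": 0, "dz": 0, "rx": 0, "ry": 0, "rz": 0, "claw": 0},
  {"dx": 0, "dy": 0, "dz": 0, "rx": 0, "ry": 0, "rz": 0, "claw": 0},
])

```text
clock: 7.25
position: [0.4875, -0.3244, 0.1157]
tool_rot: [1.579, 2.713, -0.0]
ft_force: [0.1, 0.6, -1.8]
opening: 0.0218
grip_force: 40.0
```

```bash
python3 - <<'E'
from h import *
ims=[]
for n in("top","side"):
    im,p,K,T=cloud(n)
    c=np.linalg.inv(T)@np.r_[.4865,-.3205,.08,1]; u,v=(K@c[:3]/c[2])[:2]; u,v=int(u),int(v)
    ims.append(cv2.resize(im[v-50:v+50,u-40:u+40],(400,500),interpolation=2))
save("above.png",np.hstack(ims)); s=sensors.observe(); print(s["clock"],s["position"],s["ft_force"])
E
```

```text
7.35 [ 0.48716572 -0.3243772   0.11553497] [ 0.51786784 -0.44569716 -1.55489769]
```

View pics/above.png

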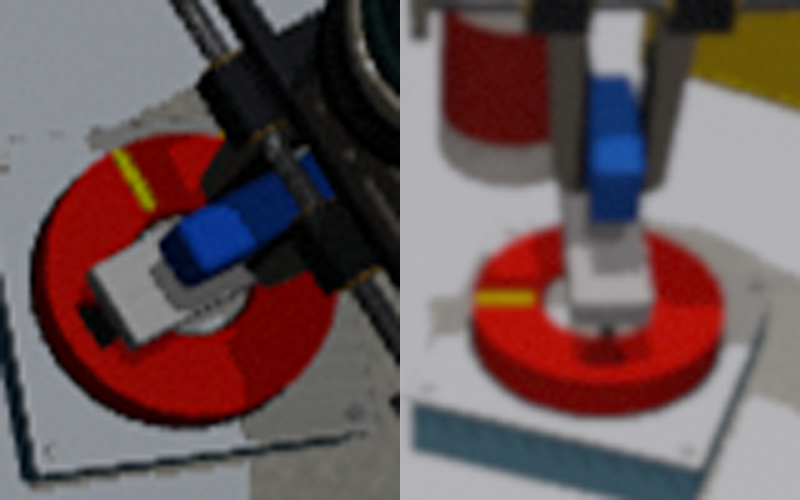

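Both views show the pins just above their holes: the left tip beside the dark hole at (100,325), and the right tip over the hole at (605,340). I'll lower in small steps with a 2 mm correction.

jog_arm([
  {"dx": 0.17, "dy": 0.1, "dz": 0.3, "rx": 0, "ry": 0, "rz": 0, "claw": 0},
  {"dx": 0, "dy": 0, "dz": 0.3, "rx": 0, "ry": 0, "rz": 0, "claw": 0},
  {"dx": 0, "dy": 0, "dz": 0.2, "rx": 0, "ry": 0, "rz": 0, "claw": 0},
  {"dx": 0, "dy": 0, "dz": 0.2, "rx": 0, "ry": 0, "rz": 0, "claw": 0},
  {"dx": 0, "dy": 0, "dz": 0, "rx": 0, "ry": 0, "rz": 0, "claw": 0},
  {"dx": 0, "dy": 0, "dz": 0, "rx": 0, "ry": 0, "rz": 0, "claw": 0},
])

```text
clock: 7.85
position: [0.4866, -0.322, 0.1043]
tool_rot: [-1.58, -2.715, -0.0]
ft_force: [0.5, -0.4, -3.3]
opening: 0.022
grip_force: 40.0
```

jog_arm([
  {"dx": 0, "dy": 0, "dz": 0.3, "rx": 0, "ry": 0, "rz": 0, "claw": 0},
  {"dx": 0, "dy": 0, "dz": 0.3, "rx": 0, "ry": 0, "rz": 0, "claw": 0},
  {"dx": 0, "dy": 0, "dz": 0.2, "rx": 0, "ry": 0, "rz": 0, "claw": 0},
  {"dx": 0, "dy": 0, "dz": 0.2, "rx": 0, "ry": 0, "rz": 0, "claw": 0},
  {"dx": 0, "dy": 0, "dz": 0, "rx": 0, "ry": 0, "rz": 0, "claw": 0},
  {"dx": 0, "dy": 0, "dz": 0, "rx": 0, "ry": 0, "rz": 0, "claw": 0},
])

```text
clock: 8.35
position: [0.4867, -0.322, 0.0945]
tool_rot: [1.58, 2.715, 0.0]
ft_force: [-1.2, 0.3, -0.9]
opening: 0.0212
grip_force: 40.0
```

jog_arm([
  {"dx": 0, "dy": 0, "dz": 0.05, "rx": 0, "ry": 0, "rz": 0, "claw": 0},
  {"dx": 0, "dy": 0, "dz": 0.05, "rx": 0, "ry": 0, "rz": 0, "claw": 0},
  {"dx": 0, "dy": 0, "dz": 0, "rx": 0, "ry": 0, "rz": 0, "claw": 0},
  {"dx": 0, "dy": 0, "dz": 0, "rx": 0, "ry": 0, "rz": 0, "claw": 0},
])

```text
clock: 8.68
position: [0.4868, -0.322, 0.0945]
tool_rot: [1.58, 2.715, -0.001]
ft_force: [-2.8, 1.8, 5.7]
opening: 0.0218
grip_force: 40.0
```

The crossbar is seated: contact at TCP z 0.0945, against 0.0943 expected. Now turning clockwise.

jog_arm([
  {"dx": 0, "dy": 0, "dz": 0, "rx": 0, "ry": 0, "rz": 3, "claw": 0},
  {"dx": 0, "dy": 0, "dz": 0, "rx": 0, "ry": 0, "rz": 4, "claw": 0},
  {"dx": 0, "dy": 0, "dz": 0, "rx": 0, "ry": 0, "rz": 4, "claw": 0},
  {"dx": 0, "dy": 0, "dz": 0, "rx": 0, "ry": 0, "rz": 4, "claw": 0},
  {"dx": 0, "dy": 0, "dz": 0, "rx": 0, "ry": 0, "rz": 4, "claw": 0},
  {"dx": 0, "dy": 0, "dz": 0, "rx": 0, "ry": 0, "rz": 4, "claw": 0},
  {"dx": 0, "dy": 0, "dz": 0, "rx": 0, "ry": 0, "rz": 4, "claw": 0},
  {"dx": 0, "dy": 0, "dz": 0, "rx": 0, "ry": 0, "rz": 4, "claw": 0},
  {"dx": 0, "dy": 0, "dz": 0, "rx": 0, "ry": 0, "rz": 4, "claw": 0},
  {"dx": 0, "dy": 0, "dz": 0, "rx": 0, "ry": 0, "rz": 4, "claw": 0},
  {"dx": 0, "dy": 0, "dz": 0, "rx": 0, "ry": 0, "rz": 0, "claw": 0},
  {"dx": 0, "dy": 0, "dz": 0, "rx": 0, "ry": 0, "rz": 0, "claw": 0},
])

```text
clock: 9.68
position: [0.4864, -0.3229, 0.0945]
tool_rot: [2.396, 2.03, -0.002]
ft_force: [-2.4, -0.4, 5.7]
opening: 0.0218
grip_force: 40.0
```

```bash
python3 - <<'E'
from h import *
s=sensors.observe(); M=R.from_rotvec(s["tool_rot"]).as_matrix(); print(s["clock"],s["position"],s["ft_force"],s["wrist_torque"],"yaw",np.degrees(np.arctan2(M[1,0],M[0,0])))
E
```

```text
9.6833 [ 0.48635924 -0.32291107  0.09449361] [-2.40931504 -0.35924898  5.69105153] [-0.09035992  0.70335279 -0.09108613] yaw 80.55822334965401
```

jog_arm([
  {"dx": 0, "dy": 0, "dz": 0, "rx": 0, "ry": 0, "rz": 3, "claw": 0},
  {"dx": 0, "dy": 0, "dz": 0, "rx": 0, "ry": 0, "rz": 3, "claw": 0},
  {"dx": 0, "dy": 0, "dz": 0, "rx": 0, "ry": 0, "rz": 3, "claw": 0},
  {"dx": 0, "dy": 0, "dz": 0, "rx": 0, "ry": 0, "rz": 2, "claw": 0},
  {"dx": 0, "dy": 0, "dz": 0, "rx": 0, "ry": 0, "rz": 2, "claw": 0},
  {"dx": 0, "dy": 0, "dz": 0, "rx": 0, "ry": 0, "rz": 0, "claw": 0},
  {"dx": 0, "dy": 0, "dz": 0, "rx": 0, "ry": 0, "rz": 0, "claw": 0},
])

```text
clock: 10.27
position: [0.4859, -0.323, 0.0945]
tool_rot: [2.611, 1.746, -0.003]
ft_force: [-4.3, -1.4, 6.5]
opening: 0.0216
grip_force: 40.0
```

```bash
cat > st.py <<'E'
from h import *
s=sensors.observe(); M=R.from_rotvec(s["tool_rot"]).as_matrix(); print(s["clock"],s["position"],s["ft_force"],s["wrist_torque"],"yaw",np.degrees(np.arctan2(M[1,0],M[0,0])))
E
cat > look.py <<'E'
from h import *
import sys
ims=[]
for n in("top","side"):
    im,p,K,T=cloud(n)
    c=np.linalg.inv(T)@np.r_[.495,-.3205,.07,1]; u,v=(K@c[:3]/c[2])[:2]; u,v=int(u),int(v)
    ims.append(cv2.resize(im[v-50:v+50,u-40:u+40],(400,500),interpolation=2))
save(sys.argv[1],np.hstack(ims))
E
python3 st.py; python3 look.py t1.png
```

```text
10.2667 [ 0.4858507  -0.32300812  0.09447234] [-4.26943453 -1.36922311  6.54326271] [-0.00929525  1.00893285 -0.0187504 ] yaw 67.55351594925715
```

View pics/t1.png

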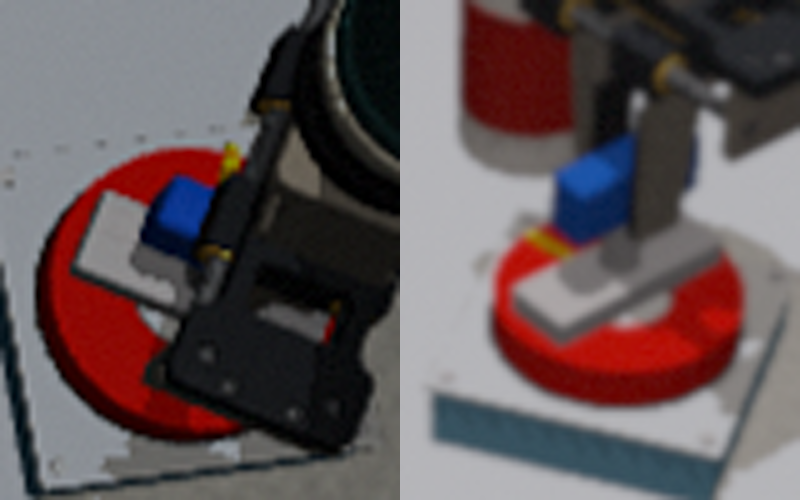

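The bar lies flat on the ring and the marks are nearing each other; the yellow ones almost meet at (230,160). I'll continue slowly.

jog_arm([
  {"dx": 0, "dy": 0, "dz": 0, "rx": 0, "ry": 0, "rz": 1.5, "claw": 0},
  {"dx": 0, "dy": 0, "dz": 0, "rx": 0, "ry": 0, "rz": 1.5, "claw": 0},
  {"dx": 0, "dy": 0, "dz": 0, "rx": 0, "ry": 0, "rz": 1, "claw": 0},
  {"dx": 0, "dy": 0, "dz": 0, "rx": 0, "ry": 0, "rz": 0, "claw": 0},
  {"dx": 0, "dy": 0, "dz": 0, "rx": 0, "ry": 0, "rz": 0, "claw": 0},
])

```text
clock: 10.78
position: [0.4856, -0.3228, 0.0945]
tool_rot: [-2.67, -1.656, 0.004]
ft_force: [-5.2, 0.3, 8.2]
opening: 0.022
grip_force: 40.0
```

```bash
python3 st.py
```

```text
10.7833 [ 0.485563   -0.32278239  0.09449449] [-5.24989134  0.34378868  8.17818087] [0.16457822 1.21084201 0.17986729] yaw 63.618193539520284
```

jog_arm([
  {"dx": 0, "dy": 0, "dz": 0, "rx": 0, "ry": 0, "rz": 1.5, "claw": 0},
  {"dx": 0, "dy": 0, "dz": 0, "rx": 0, "ry": 0, "rz": 1.5, "claw": 0},
  {"dx": 0, "dy": 0, "dz": 0, "rx": 0, "ry": 0, "rz": 0, "claw": 0},
  {"dx": 0, "dy": 0, "dz": 0, "rx": 0, "ry": 0, "rz": 0, "claw": 0},
])

```text
clock: 11.12
position: [0.4851, -0.3225, 0.0945]
tool_rot: [-2.709, -1.59, 0.006]
ft_force: [-7.0, 0.0, 9.4]
opening: 0.0217
grip_force: 40.7
```

```bash
python3 st.py
```

```text
11.1167 [ 0.48513781 -0.32249261  0.09450451] [-6.99085956  0.04777516  9.44433076] [0.18138897 1.57588037 1.07531899] yaw 60.80700873595104
```

jog_arm([
  {"dx": 0, "dy": 0, "dz": 0, "rx": 0, "ry": 0, "rz": 1, "claw": 0},
  {"dx": 0, "dy": 0, "dz": 0, "rx": 0, "ry": 0, "rz": 1, "claw": 0},
  {"dx": 0, "dy": 0, "dz": 0, "rx": 0, "ry": 0, "rz": 0, "claw": 0},
  {"dx": 0, "dy": 0, "dz": 0, "rx": 0, "ry": 0, "rz": 0, "claw": 0},
])

```text
clock: 11.45
position: [0.4852, -0.3224, 0.0945]
tool_rot: [-2.736, -1.544, 0.006]
ft_force: [-6.3, -0.1, 10.2]
opening: 0.0222
grip_force: 42.1
```

```bash
python3 st.py; python3 look.py t2.png
```

```text
11.45 [ 0.48519384 -0.32240787  0.0944967 ] [-6.26733629 -0.10215209 10.20747147] [0.21437446 1.64882273 1.4077057 ] yaw 58.87951302026658
```

View pics/t2.png

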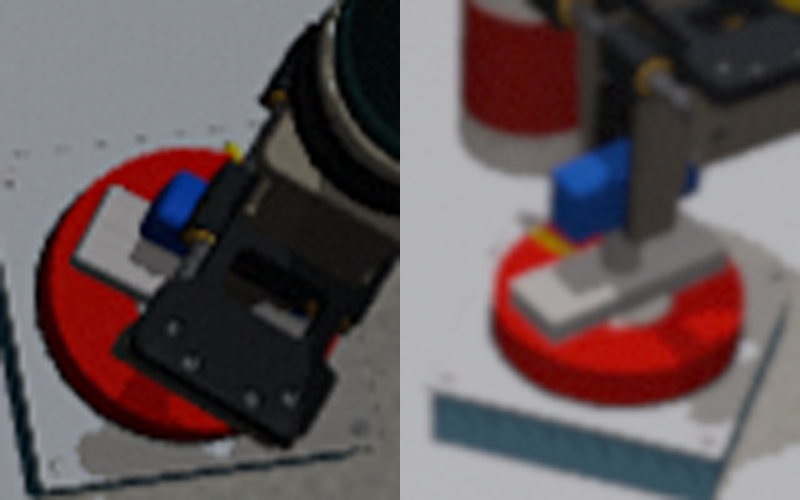

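The stop is reached: torque is 1.4 N·m with no further motion, and the ring mark at (550,240) is in line with the block mark at (525,220). I'll unload the twist within the slack, ease the press, and open.

jog_arm([
  {"dx": 0, "dy": 0, "dz": 0, "rx": 0, "ry": 0, "rz": -1.3, "claw": 0},
  {"dx": 0, "dy": 0, "dz": -0.08, "rx": 0, "ry": 0, "rz": -1.2, "claw": 0},
  {"dx": 0, "dy": 0, "dz": 0, "rx": 0, "ry": 0, "rz": 0, "claw": 0},
  {"dx": 0, "dy": 0, "dz": 0, "rx": 0, "ry": 0, "rz": 0, "claw": 3},
  {"dx": 0, "dy": 0, "dz": 0, "rx": 0, "ry": 0, "rz": 0, "claw": 5},
  {"dx": 0, "dy": 0, "dz": 0, "rx": 0, "ry": 0, "rz": 0, "claw": 5},
  {"dx": 0, "dy": 0, "dz": 0, "rx": 0, "ry": 0, "rz": 0, "claw": 6},
  {"dx": 0, "dy": 0, "dz": 0, "rx": 0, "ry": 0, "rz": 0, "claw": 6},
  {"dx": 0, "dy": 0, "dz": 0, "rx": 0, "ry": 0, "rz": 0, "claw": 6},
  {"dx": 0, "dy": 0, "dz": 0, "rx": 0, "ry": 0, "rz": 0, "claw": 6},
])

```text
clock: 12.38
position: [0.4868, -0.322, 0.0943]
tool_rot: [2.705, 1.597, 0.0]
ft_force: [-1.1, 0.3, -0.3]
opening: 0.0598
grip_force: 0.0
```

```bash
python3 st.py; python3 -c "
from h import *;print(sensors.observe()['opening'])"
```

```text
12.3833 [ 0.48681421 -0.32197537  0.09434498] [-1.12797899  0.28132293 -0.25948757] [-0.04034067 -0.03561169  0.00297314] yaw 61.09984182202525
0.05980117018362545
```

Free. I'll rise straight up, then move back to clear the view.

jog_arm([
  {"dx": 0, "dy": 0, "dz": -1, "rx": 0, "ry": 0, "rz": 0, "claw": 6},
  {"dx": 0, "dy": 0, "dz": -2, "rx": 0, "ry": 0, "rz": 0, "claw": 6},
  {"dx": 0, "dy": 0, "dz": -3, "rx": 0, "ry": 0, "rz": 0, "claw": 6},
  {"dx": 0, "dy": 0, "dz": -3, "rx": 0, "ry": 0, "rz": 0, "claw": 6},
  {"dx": 0, "dy": 0, "dz": -3, "rx": 0, "ry": 0, "rz": 0, "claw": 6},
  {"dx": 3, "dy": 0, "dz": -2, "rx": 0, "ry": 0, "rz": 0, "claw": 6},
  {"dx": 3.5, "dy": 0, "dz": 0, "rx": 0, "ry": 0, "rz": 0, "claw": 6},
  {"dx": 3.5, "dy": 0, "dz": 0, "rx": 0, "ry": 0, "rz": 0, "claw": 6},
  {"dx": 3.5, "dy": 0, "dz": 0, "rx": 0, "ry": 0, "rz": 0, "claw": 6},
  {"dx": 3.5, "dy": 0, "dz": 0, "rx": 0, "ry": 0, "rz": 0, "claw": 6},
  {"dx": 0, "dy": 0, "dz": 0, "rx": 0, "ry": 0, "rz": 0, "claw": 6},
])

```text
clock: 13.3
position: [0.5721, -0.1644, 0.2358]
tool_rot: [-2.696, -1.61, -0.008]
ft_force: [0.2, 1.0, 0.2]
opening: 0.0601
grip_force: 0.0
```

```bash
python3 look.py fin.png
```

```text
(no output)
```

View pics/fin.png

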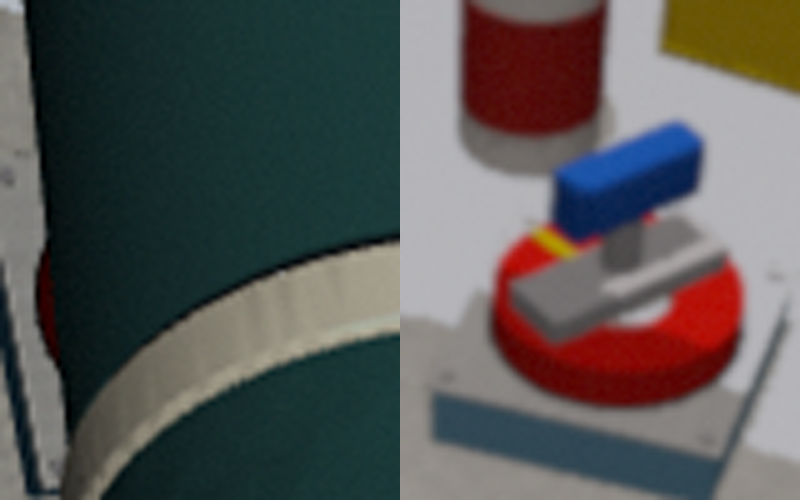

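The side view shows the spanner upright and the bar flat, but the arm blocks the top view. I'll move it aside and check the mark's angle.

jog_arm([
  {"dx": 3.9, "dy": 0, "dz": 0, "rx": 0, "ry": 0, "rz": 0, "claw": 6},
  {"dx": 3.9, "dy": -1, "dz": 0, "rx": 0, "ry": 0, "rz": 0, "claw": 6},
  {"dx": 3.9, "dy": -1, "dz": 0, "rx": 0, "ry": 0, "rz": 0, "claw": 6},
  {"dx": 3.9, "dy": -1, "dz": 0, "rx": 0, "ry": 0, "rz": 0, "claw": 6},
  {"dx": 3.9, "dy": -1, "dz": 0, "rx": 0, "ry": 0, "rz": 0, "claw": 6},
  {"dx": 3.9, "dy": -1, "dz": 0, "rx": 0, "ry": 0, "rz": 0, "claw": 6},
  {"dx": 0, "dy": 0, "dz": 0, "rx": 0, "ry": 0, "rz": 0, "claw": 6},
  {"dx": 0, "dy": 0, "dz": 0, "rx": 0, "ry": 0, "rz": 0, "claw": 6},
])

```text
clock: 14.07
position: [0.6381, 0.0573, 0.2345]
tool_rot: [-2.703, -1.601, 0.0]
ft_force: [0.7, 0.3, -0.0]
opening: 0.06
grip_force: 0.0
```

```bash
python3 look.py fin2.png; python3 - <<'E'
from h import *
im,p,K,T=cloud("top"); hsv=cv2.cvtColor(im,cv2.COLOR_RGB2HSV).astype(int)
y=(abs(hsv[...,0]-27)<7)&(hsv[...,1]>120)&(hsv[...,2]>60); y[:,:425]=0;y[:,515:]=0;y[:170]=0;y[265:]=0
v,u=np.nonzero(y); c=np.array([.4868,-.322])
for z,lo,hi in((.056,.03,.055),(.036,.054,.075)):
    q=onplane(np.c_[u,v],K,T,z)-c; r=np.hypot(*q.T); k=(r>lo)&(r<hi); print(z,k.sum(),np.degrees(np.arctan2(q[k,1],q[k,0])).mean().round(1),r[k].min().round(3),r[k].max().round(3))
E
```

```text
0.056 22 -20.0 0.04 0.054
0.036 19 -22.7 0.054 0.067
```

View pics/fin2.png

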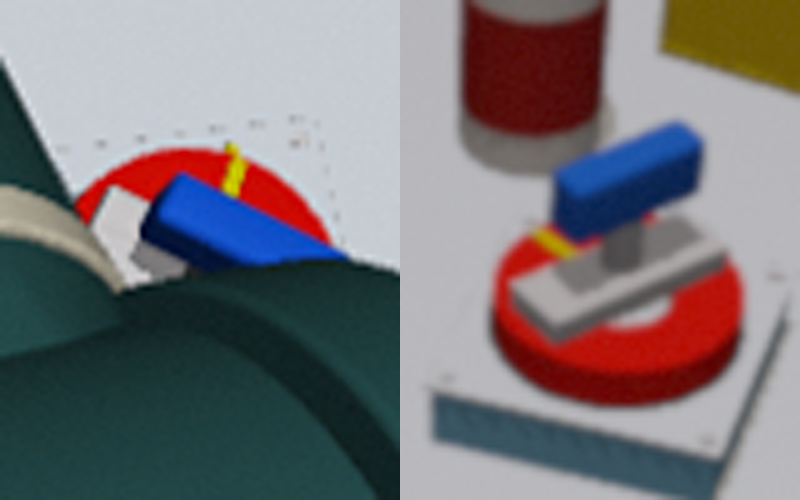

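The marks form one line at about (232,165) in the left crop, and the spanner stands upright. As a last check, I'll take the block mark's angle from this image pair.

```bash
python3 - <<'E'
from h import *
c=np.array([.4868,-.322])
def go(im,K,T):
    hsv=cv2.cvtColor(im,cv2.COLOR_RGB2HSV).astype(int)
    y=(abs(hsv[...,0]-27)<8)&(hsv[...,1]>100)&(hsv[...,2]>50); y[:,:425]=0;y[:,515:]=0;y[:170]=0;y[265:]=0
    v,u=np.nonzero(y)
    for z in(.056,.036):
        q=onplane(np.c_[u,v],K,T,z)-c; r=np.hypot(*q.T)*1000; a=np.degrees(np.arctan2(q[:,1],q[:,0])); 
        print(z,sorted([(int(i),round(j,1)) for i,j in zip(r,a) if i>(48 if z>.05 else 58) and j<10]))
d=np.load("top.npz"); go(d["im"],d["K"],d["T"]); print()
im,p,K,T=cloud("top"); go(im,K,T)
E
```

```text
0.056 [(56, np.float64(-15.9)), (57, np.float64(-17.8)), (58, np.float64(-15.5)), (58, np.float64(-13.6)), (59, np.float64(-17.2))]
0.036 [(64, np.float64(-19.8)), (65, np.float64(-21.4)), (66, np.float64(-19.2)), (66, np.float64(-17.6)), (67, np.float64(-20.8))]

0.056 [(48, np.float64(-23.2)), (48, np.float64(-18.2)), (49, np.float64(-20.3)), (50, np.float64(-22.3)), (50, np.float64(-17.6)), (51, np.float64(-19.6)), (52, np.float64(-21.6)), (52, np.float64(-17.0)), (53, np.float64(-18.9)), (54, np.float64(-20.9)), (55, np.float64(-18.3)), (56, np.float64(-15.9)), (57, np.float64(-17.8)), (58, np.float64(-15.5)), (58, np.float64(-13.6))]
0.036 [(58, np.float64(-25.8)), (58, np.float64(-21.6)), (59, np.float64(-23.3)), (60, np.float64(-25.0)), (60, np.float64(-20.9)), (61, np.float64(-22.6)), (62, np.float64(-24.3)), (63, np.float64(-22.0)), (64, np.float64(-19.8)), (65, np.float64(-21.4)), (66, np.float64(-19.2)), (66, np.float64(-17.6))]
```

Block mark is at −19.8° and ring mark at −20.0°, so they match. Handing in.

```bash
python3 -c "
from station import order; print(order.sign_off())"
```

```text
the job is handed in; nothing more can be done
None
```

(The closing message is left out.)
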